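# Loosen the blade nut of a herb mill whose thread hand is unknown

### The arm

A 6-joint arm with a two-finger parallel gripper is mounted at the origin on the work surface. World frame = base frame: x ahead of the robot, y to its left, z up, the work surface at z = 0. Lengths are in mm, angles in rad, forces in N, time in s.
With the tool pointing down it reaches from about 400 to 925 mm from the base axis. Payload 12.5 kg.
Tool frame: the origin (TCP) lies where the fingers leave the gripper's body, on its centre line; the fingertips stand 78 mm ahead of it and the grasp point (between the pads) lies 59 mm ahead of it (env.tip_extent is the distance from the TCP to the fingertips, in mm); z points along the fingers, y is the direction in which the jaws open and shut (so a half turn about z gives the same grasp; the last joint's range is limited). The gripper opens to 95 mm and grips with 3 to 60 N. Pads are 20 mm wide; open, the fingers measure 119 mm over their backs; the gripper's body (75 mm by 180 mm) begins 59 mm behind the grasp point.
Start: joints at [1.123, 0.491, 1.559, -0, 1.092, -0.106], TCP at [209.471, 588.863, 292.261] pointing down, gripper open.
Joint ranges: [-3.1, 3.1], [-0.84, 2.19], [0.05, 2.79], [-1.13, 4.28], [0.06, 2.93], [-2.69, 2.69]. Speed limits (rad/s): [2.22, 2.22, 2.79, 3.14, 3.14, 3.14].

### API

Orientations are given as [roll, pitch, yaw] about the fixed x, y, z axes, in that order (R = Rz(yaw) Ry(pitch) Rx(roll)).
In Python, from cell import env gives the robot as it stands. The module is installed in compiled form; this text tells all that it offers.
- The arm moves only by the tool play_rows, never from a script. Its argument "targets" is a list of rows, each an object with "linear": the shift along the tool's x, y, z in mm, a list of three; "turn": the turn about the tool's z in rad. A call has 1 to 20 rows; each row is the pose to reach, as a shift and turn from the pose commanded when the call began, along the tool's axes at that moment; what a row does not reach only later rows make up. A row lasts 1/8 s, in which the tool goes at most 62.5 mm and 10.7 degrees, less where a joint would pass 70% of its speed; a pose out of reach is approached as far as the arm can. A call with a gripper value outside its range is refused whole. "hand" is the finger opening in mm, from 0 to 95.1, set as the call begins (left out, the last holds). The fingers move at their own pace and stop on an object; the grip force is fixed at half the most. Time passes only in rows, so rows that repeat a pose let the fingers close. It gives the time, the measured TCP pose, the force and the opening at its end, in the units of the state.
- env.state(): the state, without advancing time (a new reading comes with each control period).
- env.read_camera(name): name is "scene" or "top" or "wrist"; returns (picture, depth): 480x640x3 uint8, red, green, blue; 480x640 float32, mm along the optical axis (not along the pixel's ray), 0 where there is no reading.
- env.camera_params(name): a dict with "fx", "fy", "cx", "cy" (pixels), "R" (3x3) and "t" (3): a world point X has camera coordinates R X + t. Camera axes: x right, y down, z forward; pixel columns grow to the right and rows downward; lengths in mm; the calibration is good to about 2 mm. A picture is of the moment at which its call begins: read the wrist's pose just before it. camera_params takes no time and is no camera call; for the wrist camera it gives the pose at the moment of the call.
- env.job_done(): hands the job in, once; it reports no verdict.
The state is a dict: "t": time; "joints": joint angles; "qvel": joint speeds; "tau": joint torques, N m; "eef_pos": TCP position; "tcp_rot": TCP orientation; "ft_force": force on the tool from outside, world axes, zero at the start; "moment": the same for the moment, N m; "opening": opening from 0.0 (shut) to 1.0 (fully open).
Only numpy, scipy, OpenCV 4.12 (cv2) and the standard library are available. Lean on these libraries where they do the work, as an engineer would, in place of code of your own. Each camera call takes 0.05 s, during which the arm holds its last target.

### The job

Two open herb mills stand on the pharmacy bench; the one with the two-armed cutting blade (not the one with the round ribbed disc) is due for a blade change, and nobody remembers which way the thread of its winged clamp nut runs. Grip that nut by its wings and try it anticlockwise (seen from above) first: if it comes up hard tight within about 15 degrees, the thread is left-handed, so turn it clockwise, until it stands at least 60 degrees loose from the point where it came up tight, then let go of it. Leave the nut of the disc mill as it is.

Things in the scene. Friction and masses are not known exactly. Their poses are not given: they have to be found in the camera images.
- blade_nut_grip (a point): Grip point of the blade mill's steel nut: on its vertical axis, 133 mm above the bench, mid-height of its upright flat bar (two wings) 70 long, 14 thick, 34 mm tall; round hub 34 mm across below. x along the wings, y across their thickness, z up; turns with the nut, which never rises. Mill fixed: white base, steel pan 168 mm across, rim 92 mm high; flat two-armed blade in it, top 97 mm high.
- blade_nut (a joint): Turn of the blade mill's nut from its tight stop, in rad: 0 is hard tight (it goes no further), it grows as the nut loosens, up to 2.4. It starts with some play, at 0.14 to 0.26. It turns stiffly (about 0.06 N m) and stays where it is left. Which way of turning loosens it is to be found by trying.
- disc_nut_grip (a point): The same point of the other mill's nut: an identical nut on an identical mill, but the rotor under it is a full round ribbed disc 140 mm across, top 97 mm high. Not to be turned. The nuts are at least 300 mm apart, one mill on the left and one on the right, either way round.
- disc_nut (a joint): Turn of the disc mill's nut from its tight stop, in rad: it starts at 0, fully tight, and must be left there.
There are look-alikes about, which are no part of the job. Leave any orange, pink or purple look-alike of the part that bears blade_nut_grip alone.

How it is judged (in metres and radians):
On the way, in this order (a step that is already met when the one before it is completed fails the run):
1. the blade mill's nut is tried anticlockwise until it comes up tight (within 0.06 rad of its stop) (value of joint blade_nut below 0.06 rad), for 0.1 s.
2. the nut is turned clockwise until it stands about 60 degrees loose (0.95 rad or more from its stop) (value of joint blade_nut above 0.95 rad), for 0.2 s.
At the end, for the whole second after the job is handed in: The blade mill's nut stands at least 0.95 rad (60 degrees less a 5 degree allowance) loose from its tight stop, at rest and released; the disc mill's nut is still within 0.15 rad of tight (value of joint blade_nut above 0.95 rad and velocity of joint blade_nut between -0.1 and 0.1 rad/s and value of joint disc_nut below 0.15 rad); the robot touches nothing.
It fails at once if the disc mill's nut is turned by more than 0.15 rad (value of joint disc_nut above 0.15 rad).
It also fails if it takes over 38 s, if anything falls off the work surface, if the arm or the gripper's body presses on something with over 40 N, if the wrist force passes 120 N, or if a joint passes its speed limit or range.

## Working session

There is one attempt and no reset: what is moved stays moved. The work goes in short steps, Python scripts to look and compute and a tool call to move; the robot and the scene stay as the last step left them, time stands still between calls to the robot, and variables do not carry over. Pictures are saved under pics/ and viewed, and the job is handed in when it is done.

Besides the shell and the picture viewer there is one more tool, called after ">>>" as name([rows], argument=value, ...), one row to a line, values as JSON. play_rows: Moves the arm, as the interface text tells. Its arguments: {"type":"object","properties":{"targets":{"type":"array","items":{"type":"object","properties":{"linear":{"type":"array","items":{"type":"number"}},"turn":{"type":"number"}}}},"hand":{"type":"number"}},"required":["targets"]}

```bash
mkdir -p pics; python3 - <<'E'
from cell import env
import cv2,numpy as np,pickle
s=env.state();print(s)
d={}
for n in("scene","top","wrist"):
    p=env.camera_params(n);im,dp=env.read_camera(n);d[n]=(p,im,dp)
    cv2.imwrite(f"pics/{n}0.png",im[:,:,::-1]);print(n,p)
pickle.dump(d,open("d0.pkl","wb"))
E
```

```text
{'t': 0.0, 'joints': array([ 1.12338152e+00,  4.91569222e-01,  1.55946935e+00,  2.05052571e-06,
        1.09169359e+00, -1.05593639e-01]), 'qvel': array([-1.11384788e-03,  1.54349890e-04, -2.01707015e-03,  4.42223973e-05,
        7.17487527e-04,  2.73177898e-04]), 'tau': array([-4.09849745e-03, -6.12632918e+01, -2.58169734e+01,  6.92003220e-02,
        4.83590690e-02, -1.67759235e-04]), 'eef_pos': array([209.40528675, 588.70142444, 291.64884251]), 'tcp_rot': array([-3.14045968e+00, -1.21909841e-04,  2.79977047e+00]), 'ft_force': array([-0.59266617, -0.65603009,  0.76115536]), 'moment': array([-0.00527631,  0.01539458,  0.00262235]), 'opening': 0.9987615428802574}
scene {'fx': 570.7025277398443, 'fy': 570.7025277398443, 'cx': 326.1935206297077, 'cy': 235.90496792879594, 'R': array([[ 0.14979664,  0.98861632,  0.01409777],
       [ 0.83571698, -0.11898404, -0.53611559],
       [-0.52833521,  0.09209006, -0.84402685]]), 't': array([-191.67481854, -307.72797082, 1669.97074024])}
top {'fx': 530.5889062366667, 'fy': 530.5889062366667, 'cx': 310.42475510029936, 'cy': 242.60124212631882, 'R': array([[-0.01757672, -0.99982953, -0.00565493],
       [-0.98816044,  0.01823318, -0.15233676],
       [ 0.15241389,  0.0029104 , -0.98831247]]), 't': array([ 142.96469662,  474.57705615, 1256.56753974])}
wrist {'fx': 417.0198973732702, 'fy': 417.0198973732702, 'cx': 319.029685866631, 'cy': 238.7236922691001, 'R': array([[ 3.34929203e-01,  9.42243263e-01, -2.48008889e-04],
       [ 9.01078636e-01, -3.20219879e-01,  2.92432080e-01],
       [ 2.75462740e-01, -9.81675189e-02, -9.56286263e-01]]), 't': array([-625.3968955 ,  -33.54986475,  391.90076751])}
```

View pics/scene0.png

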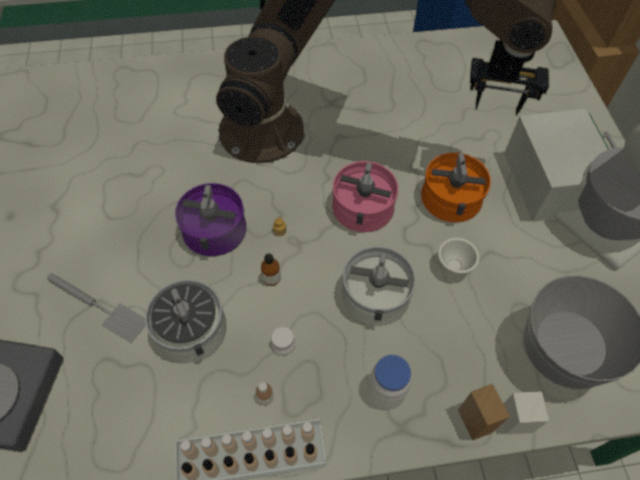

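View pics/top0.png

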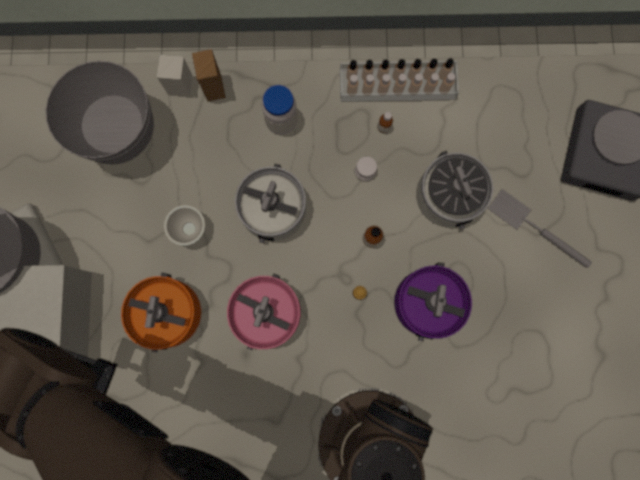

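View pics/wrist0.png

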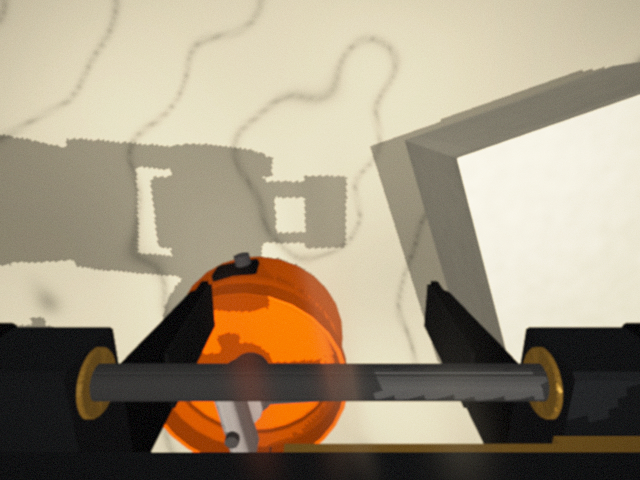

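The white-based mill with the two-armed blade is at top (270,202) and scene (379,283). The disc mill is at top (457,187). The rest are orange, pink and purple look-alikes. Next I measure the nut from the depth points at bar height.

```bash
cat > h.py <<'E'
import numpy as np,cv2
def cloud(p,dp):
    v,u=np.mgrid[:480,:640]
    c=np.stack([(u-p['cx'])*dp/p['fx'],(v-p['cy'])*dp/p['fy'],dp],-1)
    return (c-p['t'])@p['R']
def bar(X,dp,c,r=60,z=(128,165)):
    m=(dp>0)&(np.hypot(X[...,0]-c[0],X[...,1]-c[1])<r)&(X[...,2]>z[0])&(X[...,2]<z[1])
    P=X[m]; 
    if len(P)<6: return m,None
    (cx,cy),(w,h),a=cv2.minAreaRect(P[:,:2].astype(np.float32))
    q=P[:,:2]-P[:,:2].mean(0);_,_,V=np.linalg.svd(q,full_matrices=False)
    return m,(len(P),(round(cx,1),round(cy,1)),(round(w,1),round(h,1)),round(a,1),'mean',P.mean(0).round(1),'pca',round(float(np.degrees(np.arctan2(V[0,1],V[0,0])))%180,1),'zmax',P[:,2].max().round(1))
E
python3 - <<'E'
import pickle,cv2,numpy as np
from h import *
d=pickle.load(open("d0.pkl","rb"))
p,im,dp=d['top'];X=cloud(p,dp);c=X[200,270];print(c)
for n in('top','scene'):
    p,im,dp=d[n];X=cloud(p,dp)
    print(n,bar(X,dp,c)[1]); print(n,bar(X,dp,c,z=(138,165))[1])
im=d['top'][1][150:250,220:320];a=cv2.resize(im,None,fx=5,fy=5,interpolation=2)
im=d['scene'][1][235:335,330:430];b=cv2.resize(im,None,fx=3,fy=5,interpolation=2)
cv2.imwrite('pics/z.png',np.hstack([a,b])[:,:,::-1])
E
```

```text
[562.29730093 224.65329442 133.18386147]
top (220, (571.4, 227.9), (14.6, 70.5), 69.3, 'mean', array([569.4, 227.6, 145.1]), 'pca', 159.2, 'zmax', np.float64(157.0))
top (194, (571.4, 227.9), (14.6, 70.5), 69.3, 'mean', array([570.2, 227.9, 146.7]), 'pca', 159.5, 'zmax', np.float64(157.0))
scene (197, (572.5, 230.4), (17.6, 74.0), 69.7, 'mean', array([576.5, 227. , 146.3]), 'pca', 159.4, 'zmax', np.float64(157.2))
scene (180, (571.5, 228.8), (13.9, 73.2), 69.7, 'mean', array([574.2, 227.8, 147.6]), 'pca', 159.1, 'zmax', np.float64(157.2))
```

View pics/z.png

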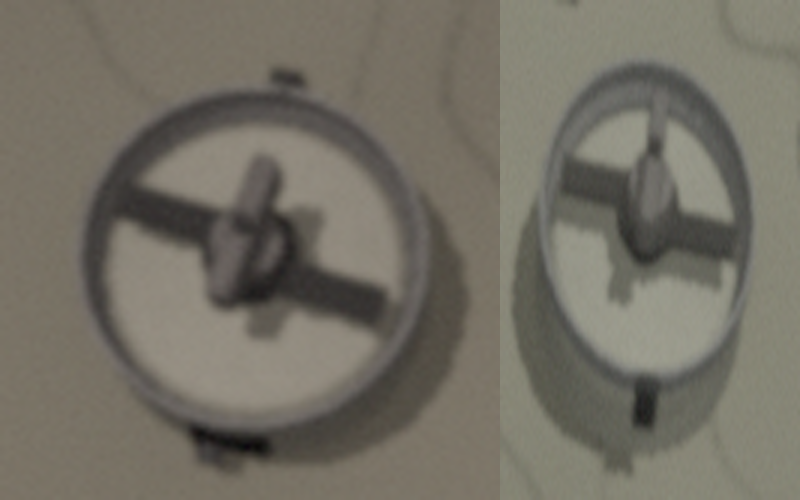

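```bash
cat >> h.py <<'E'
from scipy.spatial.transform import Rotation as Ro
def plan(s,xyz,yaw):
    R=Ro.from_euler('xyz',s['tcp_rot']).as_matrix()
    l=R.T@(np.array(xyz)-s['eef_pos']); t=(-(np.radians(yaw)-s['tcp_rot'][2])+np.pi/2)%np.pi-np.pi/2
    return l.round(1),round(float(t),3)
E
python3 - <<'E'
from cell import env
from h import *
print(plan(env.state(),(571.4,228,292),159.3))
E
```

```text
(array([-4.620e+02, -2.186e+02, -1.000e-01]), 0.02)
```

>>> play_rows([
  {"linear": [-20, -10, 0], "turn": 0},
  {"linear": [-60, -28, 0], "turn": 0},
  {"linear": [-105, -50, 0], "turn": 0},
  {"linear": [-150, -71, 0], "turn": 0},
  {"linear": [-195, -92, 0], "turn": 0},
  {"linear": [-240, -114, 0], "turn": 0},
  {"linear": [-285, -135, 0], "turn": 0},
  {"linear": [-330, -156, 0], "turn": 0.01},
  {"linear": [-375, -177, 0], "turn": 0.02},
  {"linear": [-415, -196, 0], "turn": 0.02},
  {"linear": [-445, -211, 0], "turn": 0.02},
  {"linear": [-462, -218.6, 0], "turn": 0.02},
  {"linear": [-462, -218.6, 0], "turn": 0.02},
  {"linear": [-462, -218.6, 0], "turn": 0.02},
], hand=70)

```text
t: 1.9
eef_pos: [570.7, 228.6, 292.3]
tcp_rot: [3.142, -0.0, 2.78]
ft_force: [-0.4, 0.5, 0.5]
opening: 0.734
```

```bash
python3 - <<'E'
from cell import env
from h import *
s=env.state();print(s['t'],s['eef_pos'],s['tcp_rot'],s['joints'],s['ft_force'],s['opening'])
for n in('top','wrist'):
    p=env.camera_params(n);im,dp=env.read_camera(n);X=cloud(p,dp)
    cv2.imwrite(f'pics/{n}1.png',im[:,:,::-1])
    print(n,bar(X,dp,(571.4,228),r=40)[1]);print(n,bar(X,dp,(571.4,228),r=40,z=(138,165))[1])
print(plan(s,(571.4,228,198),159.3))
E
```

```text
1.9 [570.74156036 228.637757   292.25944707] [ 3.14157999e+00 -3.70132587e-04  2.78039310e+00] [ 2.73558886e-01  4.76420017e-01  1.58488505e+00  2.60342464e-04
  1.08057813e+00 -9.36160494e-01] [-0.44110476  0.5344576   0.49456172] 0.7344355147011488
top None
top None
wrist (2500, (572.4, 228.4), (13.8, 69.4), 69.4, 'mean', array([569.2, 229.6, 146.4]), 'pca', 159.7, 'zmax', np.float64(155.2))
wrist (2428, (572.3, 228.3), (13.7, 69.3), 69.7, 'mean', array([570.1, 229.3, 146.8]), 'pca', 159.7, 'zmax', np.float64(155.2))
(array([-0.9, -0.4, 94.3]), 0.0)
```

View pics/wrist1.png

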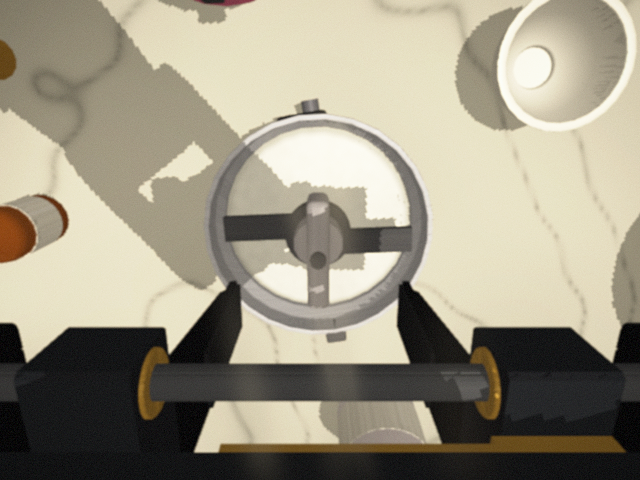

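The wrist view shows the nut bar vertical at (317,250), between the open fingers, with the two-armed blade below it. Its centre agrees with the top view to 1 mm, so I descend and close.

>>> play_rows([
  {"linear": [-1, 0, 15], "turn": 0},
  {"linear": [-1, 0, 40], "turn": 0},
  {"linear": [-1, 0, 65], "turn": 0},
  {"linear": [-1, 0, 85], "turn": 0},
  {"linear": [-1, 0, 94], "turn": 0},
  {"linear": [-1, 0, 94], "turn": 0},
  {"linear": [-1, 0, 94], "turn": 0},
])

```text
t: 2.88
eef_pos: [572.6, 227.9, 198.9]
tcp_rot: [3.141, 0.001, 2.78]
ft_force: [-0.1, -0.3, -0.6]
opening: 0.745
```

>>> play_rows([
  {"linear": [0, 0, 0], "turn": 0},
  {"linear": [0, 0, 0], "turn": 0},
  {"linear": [0, 0, 0], "turn": 0},
  {"linear": [0, 0, 0], "turn": 0},
  {"linear": [0, 0, 0], "turn": 0},
  {"linear": [0, 0, 0], "turn": 0},
  {"linear": [0, 0, 0], "turn": 0},
  {"linear": [0, 0, 0], "turn": 0},
], hand=0)

```text
t: 3.88
eef_pos: [572.3, 227.5, 198.2]
tcp_rot: [-3.141, -0.0, 2.78]
ft_force: [-1.5, -3.3, 0.1]
opening: 0.145
```

```bash
python3 - <<'E'
from cell import env
s=env.state();print(s)
E
```

```text
{'t': 3.875, 'joints': array([ 2.71194989e-01,  5.81842107e-01,  1.67758397e+00, -2.33890434e-04,
        8.82570741e-01, -9.37686934e-01]), 'qvel': array([ 3.70012986e-04, -6.52042872e-04, -1.25700594e-03,  2.28795580e-03,
       -1.92380892e-05,  4.29346802e-04]), 'tau': array([ 1.31227523e+00, -6.23825955e+01, -2.23262036e+01,  5.25441505e-01,
       -3.47699309e-01,  5.90479025e-02]), 'eef_pos': array([572.33185474, 227.49754836, 198.21662854]), 'tcp_rot': array([-3.14120793e+00, -2.18994805e-04,  2.77982680e+00]), 'ft_force': array([-1.45985927, -3.25212519,  0.12621464]), 'moment': array([-0.50640953,  0.19912677,  0.06661511]), 'opening': 0.14535216841317802}
```

The nut is gripped: the opening reads 13.8 mm. Now I turn it anticlockwise in small steps and watch the moment.

>>> play_rows([
  {"linear": [0, 0, 0], "turn": -0.02},
  {"linear": [0, 0, 0], "turn": -0.05},
  {"linear": [0, 0, 0], "turn": -0.08},
  {"linear": [0, 0, 0], "turn": -0.1},
  {"linear": [0, 0, 0], "turn": -0.1},
])

```text
t: 4.5
eef_pos: [572.3, 227.5, 198.2]
tcp_rot: [-3.141, -0.0, 2.881]
ft_force: [-2.1, -4.3, 2.3]
opening: 0.145
```

```bash
cat >s.py <<'E'
from cell import env
s=env.state();print(s['t'],s['eef_pos'],s['tcp_rot'],'F',s['ft_force'],'M',s['moment'],'tau6',s['tau'][5],s['opening']*95.1,s['joints'][5])
E
python3 s.py
```

```text
4.5 [572.34977158 227.53911592 198.2246024 ] [-3.14126081e+00 -1.54197166e-04  2.88129369e+00] F [-2.05852574 -4.30304135  2.31039499] M [-0.87263982  0.28459991  0.05909357] tau6 -0.06648494163528085 13.777606368546577 -1.03906518395977
```

>>> play_rows([
  {"linear": [0, 0, 0], "turn": -0.02},
  {"linear": [0, 0, 0], "turn": -0.04},
  {"linear": [0, 0, 0], "turn": -0.04},
])

```text
t: 4.88
eef_pos: [572.3, 227.5, 198.2]
tcp_rot: [-3.141, -0.0, 2.921]
ft_force: [-2.2, -4.0, 1.1]
opening: 0.143
```

```bash
python3 s.py
```

```text
4.875 [572.31756658 227.53782153 198.21652703] [-3.14122912e+00 -2.23783773e-04  2.92129889e+00] F [-2.23229548 -3.99959249  1.13011463] M [-0.9173976   0.30611354  0.09253573] tau6 -0.06783758522942662 13.572262381703865 -1.0790503950810224
```

>>> play_rows([
  {"linear": [0, 0, 0], "turn": -0.02},
  {"linear": [0, 0, 0], "turn": -0.04},
  {"linear": [0, 0, 0], "turn": -0.04},
])

```text
t: 5.25
eef_pos: [572.3, 227.5, 198.2]
tcp_rot: [-3.142, -0.0, 2.96]
ft_force: [-2.0, -5.0, 1.4]
opening: 0.145
```

```bash
python3 s.py
```

```text
5.25 [572.32109168 227.50511918 198.23150372] [-3.14155575e+00 -4.06350620e-04  2.96005397e+00] F [-1.96392535 -5.02014971  1.35127471] M [-0.88004754  0.32381721 -0.5758707 ] tau6 -0.7256162166595459 13.7506071248827 -1.1182680838557124
```

>>> play_rows([
  {"linear": [0, 0, 0], "turn": -0.02},
  {"linear": [0, 0, 0], "turn": -0.03},
  {"linear": [0, 0, 0], "turn": -0.03},
])

```text
t: 5.62
eef_pos: [572.2, 227.5, 198.2]
tcp_rot: [3.142, -0.001, 2.99]
ft_force: [-1.9, -4.4, 2.1]
opening: 0.15
```

```bash
python3 s.py
```

```text
5.625 [572.2479371  227.49916437 198.22263739] [ 3.14156736e+00 -7.16110491e-04  2.98950022e+00] F [-1.87226437 -4.4343224   2.05478124] M [-0.85623126  0.42407416 -0.7905461 ] tau6 -0.8278082124888897 14.234507850231454 -1.1478883665746218
```

The torque jumped from 0.07 to about 0.8 N m after roughly 0.18 rad (10°). It is hard tight, so the thread is left-handed. Now I turn it clockwise.

>>> play_rows([
  {"linear": [0, 0, 0], "turn": 0.04},
  {"linear": [0, 0, 0], "turn": 0.1},
  {"linear": [0, 0, 0], "turn": 0.18},
  {"linear": [0, 0, 0], "turn": 0.26},
  {"linear": [0, 0, 0], "turn": 0.34},
  {"linear": [0, 0, 0], "turn": 0.42},
  {"linear": [0, 0, 0], "turn": 0.5},
  {"linear": [0, 0, 0], "turn": 0.58},
  {"linear": [0, 0, 0], "turn": 0.66},
  {"linear": [0, 0, 0], "turn": 0.74},
  {"linear": [0, 0, 0], "turn": 0.82},
  {"linear": [0, 0, 0], "turn": 0.9},
  {"linear": [0, 0, 0], "turn": 0.98},
  {"linear": [0, 0, 0], "turn": 1.06},
  {"linear": [0, 0, 0], "turn": 1.14},
  {"linear": [0, 0, 0], "turn": 1.22},
  {"linear": [0, 0, 0], "turn": 1.27},
  {"linear": [0, 0, 0], "turn": 1.27},
  {"linear": [0, 0, 0], "turn": 1.27},
  {"linear": [0, 0, 0], "turn": 1.27},
])

```text
t: 8.12
eef_pos: [572.4, 227.7, 198.2]
tcp_rot: [-3.142, -0.0, 1.721]
ft_force: [-0.6, -3.7, 1.7]
opening: 0.146
```

```bash
python3 s.py
```

```text
8.125 [572.39202888 227.69347147 198.21663781] [-3.14155567e+00 -5.59693766e-05  1.72063300e+00] F [-0.60781702 -3.65296925  1.73963499] M [-0.74172807  0.29203347 -0.05061447] tau6 -0.021172474371269345 13.845863867657235 0.1215144430444845
```

Turned about 1.23 rad from the stop. Now I open and retreat straight up.

>>> play_rows([
  {"linear": [0, 0, 0], "turn": 0},
  {"linear": [0, 0, 0], "turn": 0},
  {"linear": [0, 0, 0], "turn": 0},
  {"linear": [0, 0, 0], "turn": 0},
  {"linear": [0, 0, 0], "turn": 0},
  {"linear": [0, 0, -10], "turn": 0},
  {"linear": [0, 0, -35], "turn": 0},
  {"linear": [0, 0, -65], "turn": 0},
  {"linear": [0, 0, -90], "turn": 0},
  {"linear": [0, 0, -100], "turn": 0},
  {"linear": [0, 0, -100], "turn": 0},
  {"linear": [0, 0, -100], "turn": 0},
], hand=70)

```text
t: 9.62
eef_pos: [572.2, 227.6, 297.3]
tcp_rot: [-3.14, 0.0, 1.72]
ft_force: [-0.8, 0.2, 0.3]
opening: 0.737
```

```bash
python3 s.py; python3 - <<'E'
from cell import env
from h import *
for n,c in(('wrist',(572,228)),('scene',(572,228))):
    p=env.camera_params(n);im,dp=env.read_camera(n);X=cloud(p,dp)
    cv2.imwrite(f'pics/{n}2.png',im[:,:,::-1])
    print(n,bar(X,dp,c,r=40,z=(138,165))[1])
p=env.camera_params('top');im,dp=env.read_camera('top');X=cloud(p,dp);c=X[185,458]
print('disc',bar(X,dp,c,z=(138,165))[1])
import pickle
p,im,dp=pickle.load(open('d0.pkl','rb'))['top'];X=cloud(p,dp)
print('disc0',bar(X,dp,c,z=(138,165))[1])
E
```

```text
9.625 [572.16639643 227.61990885 297.28644302] [-3.14017750e+00  1.16455681e-04  1.71980521e+00] F [-0.84045175  0.19110229  0.31054079] M [-0.06777178  0.0157731  -0.0176357 ] tau6 -7.465289399988251e-06 70.0930882683284 0.12234610740886832
wrist (2378, (573.0, 228.8), (13.8, 68.9), 9.0, 'mean', array([572.8, 231.2, 146.8]), 'pca', 98.7, 'zmax', np.float64(155.1))
scene (174, (573.7, 228.2), (16.3, 70.3), 4.5, 'mean', array([575.5, 221.9, 146. ]), 'pca', 94.1, 'zmax', np.float64(157.7))
disc (205, (597.7, -216.1), (69.7, 17.1), 16.8, 'mean', array([ 595.8, -215.1,  146.8]), 'pca', 17.8, 'zmax', np.float64(156.9))
disc0 (209, (597.9, -216.0), (70.1, 15.1), 18.1, 'mean', array([ 596.5, -215. ,  146. ]), 'pca', 18.3, 'zmax', np.float64(158.3))
```

View pics/wrist2.png

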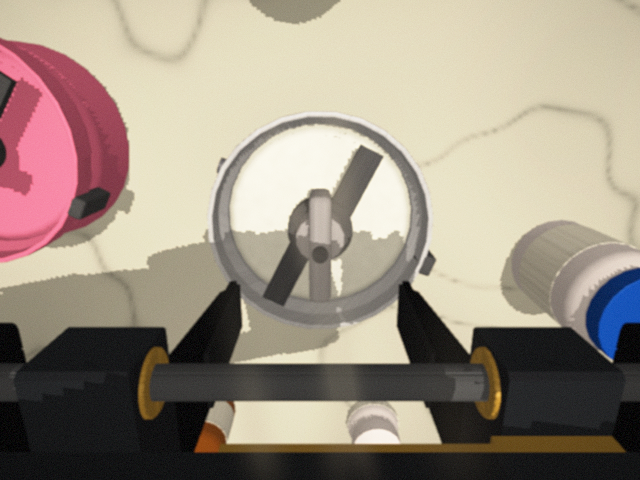

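The wrist view shows the nut bar at (319,245), free of the open fingers. It is at 98.7° and started at 159.5°, so it stands about 1.24 rad from the stop. The disc nut hasn't moved, so I hand in.

```bash
python3 -c "
from cell import env
print(env.job_done())"; python3 s.py
```

```text
the job is handed in; nothing more can be done
None
the job is handed in; nothing more can be done
```

I tried the blade mill's nut anticlockwise first. It came up hard tight after about 0.18 rad (10°), with wrist torque rising from 0.07 to about 0.8 N m, so the thread is left-handed. I then turned it clockwise to about 1.23 rad (70°) from the stop, let go and lifted clear, and handed the job in about 10 s after the start.

**Last checks:**
- **Blade nut:** the wrist camera shows the wings at 98.7°, against 159.5° at the start. That is about 1.24 rad loose from the stop, in agreement with the tool's turn. The scene camera read 94.1°, a coarser reading that disagrees by about 5° and would put the nut slightly looser still.
- **Disc nut:** unchanged within measuring noise, at 17.8° against 18.3° before.
- **Gripper:** open at 70 mm, about 100 mm above the grip height, with under 1 N on the tool.
- **Slip:** the fingers may have slipped on the wings by about 0.03 rad while pushing against the stop. The final angle has ample margin for this.

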